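# Load a stone billet into the cut-off saw

## Robot

A 6-joint arm with a two-finger parallel gripper is mounted at the origin on the work surface. World frame = base frame: x ahead of the robot, y to its left, z up, the work surface at z = 0. Lengths are in m, angles in rad, forces in N, time in s.
With the tool pointing down it reaches from about 0.375 to 0.9 m from the base axis. Payload 3.1 kg.
Tool frame: the origin (TCP) lies between the finger pads; the fingertips stand 17 mm ahead of it and the grasp point (between the pads) lies 2 mm behind it; z points along the fingers, y is the line along which they close (so a half turn about z gives the same grasp; the last joint's range is limited). The gripper opens to 85 mm and grips with 20 to 120 N. Pads are 22 mm wide; open, the fingers measure 114 mm over their backs; the gripper's body (76 mm by 85 mm) begins 54 mm behind the grasp point. The pads swing forward as they close: fully open they stand 13 mm farther back than shut.
Start: joints at [-1.49, 0.527, 1.433, -0, 1.181, -0.178], TCP at [0.161, -0.604, 0.248] pointing down, gripper open.
Joint ranges: [-3.08, 3.08], [-0.75, 2.2], [0.22, 2.44], [-1.43, 4.57], [0, 2.65], [-2.85, 2.85]. Speed limits (rad/s): [2.79, 2.79, 3.14, 3.14, 3.14, 3.14].

## Interface

Orientations are given as a unit quaternion [x, y, z, w].
In Python, from station import sense, vision, order gives the robot as it stands.
- The arm moves only by the shell command python3 -m crank 'ROWS' [OPENING] [FORCE]. ROWS is JSON, a list of rows, each an object with "dp": the shift along the world's x, y, z in units of 30 mm (1.0 is 30 mm), a list of three; "angular": the turn, a rotation vector about the world's x, y, z in degrees, a list of three. In form: [{"dp": [dx, dy, dz], "angular": [ax, ay, az]}, ...]. A call has 1 to 20 rows; each row shifts and turns the commanded pose from where the row before left it; what a row does not reach is not made up. A row lasts 1/10 s, in which the tool goes at most 50 mm and 8.59 degrees, less where a joint would pass 70% of its speed; a pose out of reach is approached as far as the arm can. A call is refused whole if a number of a shift passes 1 or a number of a turn 8.59, either way. A call with a gripper value outside its range is refused whole. OPENING is the closure, from 0 (fully open) to 1 (shut), set as the call begins (- or left out, the last holds). The fingers move at their own pace and stop on an object; FORCE is the grip in N (left out, the last holds). Time passes only in rows, so rows that do not move let the fingers close. It gives the time, the measured TCP pose, the force, the opening and the grip force at its end, in the units of the state.
- sense(): the state, without advancing time (a new reading comes with each control period).
- vision.snapshot(name): name is "scene" or "side" or "wrist"; returns a dict with "image" (480x640x3 uint8, blue, green, red), "range_z" (480x640 float32, m along the optical axis (not along the pixel's ray), 0 where there is no reading), "mtx" (3x3 intrinsics, pixels), "dist" ([k1, k2, p1, p2, k3] as OpenCV has them; the pictures are not rectified), "pose" (4x4, takes a point from camera to world coordinates); the wrist camera has in their place "mount" (4x4, takes a point from camera to tool coordinates, whose origin is the TCP and whose axes are the flange's). Camera axes: x right, y down, z forward; pixel columns grow to the right and rows downward; lengths in m; the calibration is good to about 2 mm. A picture is of the moment at which its call begins: read the wrist's pose just before it.
- order.sign_off(): hands the job in; it is judged then, once.
The state is a dict: "t": time; "q": joint angles; "qd": joint speeds; "tau": joint torques, N m; "tcp_pos": TCP position; "tool_rot": TCP orientation; "force": force on the tool from outside, world axes, zero at the start; "ft_torque": the same for the moment, N m; "finger_gap": opening from 0.0 (shut) to 1.0 (fully open); "gripper_force": force on a finger pad.
Only numpy, scipy, OpenCV 4.12 (cv2) and the standard library are available. Lean on these libraries where they do the work, as an engineer would, in place of code of your own. Each camera call takes 0.05 s, during which the arm holds its last target. There are 200 camera calls.

## Task

Load the long square alabaster billet into the cut-off saw: lay it on the bed and push it in endwise between the guide strips, so that it swings the sprung roller arm back and the roller rides up and bears down on its top, until its end is hard against the length stop. Then slide the clear guard fully shut so that its spring catch clicks home, and leave the other stock and tools where they lie.

Things in the scene. Friction and masses are not known exactly. Their poses are not given: they have to be found in the camera images.
- billet: The work: a square-edged bar of pale veined alabaster 180 mm long (its x), 44 wide (y), 30 thick (z), about 0.55 kg, lying flat on the table. Origin: centre of its underside. Both ends are alike; either may lead. (The 72 mm piece and the round piece are other stock.)
- saw: The grey cut-off saw, fixed to the table. Origin: on the table top (z = 0) under the pin of the hold-down arm; its x is the feed direction (away from the robot, turned up to 0.2 rad), y to the left. The main casting, 39 mm high, spans x = -20 to 250 mm, y = -200 to 260 mm. Disc, its grey hood (top 185 mm above the table) and motor stand at the left, y = 72 to 260 mm.
- bed_end (a point): Middle of the near end of the flat steel bed, on its top, 45 mm above the table (saw x = -200 mm, y = 0). The bed is 100 mm wide and runs from here to saw x = +130 mm; nothing stands on it or overhangs it for the first 160 mm. Axes as the saw's.
- mouth (a point): Point on the bed's top and centre line at the flared mouth of the steel guide strips (saw x = -36 mm). The strips are 12 mm high above the bed; they narrow from about 75 mm apart here to 49 mm at saw x = 0 and run on, 49 mm apart, to the length stop. Axes as the saw's.
- gantry (a point): Middle of the tie bar on top of the gantry (saw x = 0, 148 mm above the table): two posts, inner faces 74 mm apart in y, 16 mm deep in x, between which the billet passes and the hold-down arm hangs.
- stop_face (a point): Point at the foot of the length stop's face, on the centre line, on the bed's top (saw x = 110 mm). The stop is a steel block 40 mm wide, 35 mm high. Axes as the saw's. With the billet home its centre lies 90 mm before this point, and its near end sticks out in front of the gantry, at saw x = -70 mm.
- hold_down (a joint): Swing of the sprung hold-down arm, rad: a 60 mm steel fork with a rubber roller, hung from a pin between the gantry posts. 0 at rest; it grows as the roller is pushed back and up by the billet's end (1.0 at most) and is about 0.6 when the roller stands on the billet, pressing with about 10 N. The billet goes in with 7 to 16 N, friction included.
- roller_axle (a point): Middle of the axle of the hold-down's roller (36 mm diameter, 22 mm wide). At rest it is 26 mm above the bed, so the roller hangs 8 mm above it with its front at saw x = 3 mm; standing on the billet it is 48 mm above the bed.
- guard (a joint): Opening of the sliding guard, m: 0 shut, up to 0.13 slid open to the right (the saw's -y). A clear hood in an aluminium frame, 118 mm wide (y), 172 deep (x), top face 158 mm above the table. Shut, it covers saw x = -32 to 142, y = -62 to 56 mm; its front edge clears a loaded billet by 8 mm. About 2 N of friction, and 3 to 6 N more over the catch in the last 20 mm.
- guard_handle (a point): Middle of the grip of the black bow handle on top of the guard: a round bar, 12 mm diameter, 80 mm long along the saw's x, centre line 32 mm above the guard's top face, 190 mm above the table, at saw x = 55 mm (and y = 0 when shut). Moves with the guard. It can be pushed sideways or pinched from above.
- guard_catch (a joint): Travel of the spring catch behind the guard, m: a wedge pawl, 0 when up; pressed down about 7 mm while the guard's striker passes over it, back to 0 when it has clicked up behind the striker (guard then shut to within 2 mm).
- round_blank: Bystander: a round block of the same stone, 84 mm across, 55 mm high. Origin: centre of its underside.
- offcut: Bystander: a short square piece of the same stone, 72 x 44 x 30 mm. Origin: centre of its underside.
- dust_brush: Bystander: a hand brush lying on the table. Origin near its middle, underneath.
- polish_jar: Bystander: a jar with a steel lid, 76 mm across, 85 mm high. Origin: centre of its underside.
- hammer: Bystander: a hammer with a wooden handle, lying. Origin near its middle, underneath.
- gouge: Bystander: a turning gouge with a wooden handle, 280 mm long, lying. Origin near its middle, underneath.

How it is judged:
By the outcome, as a careful person would: the job done as asked, in the order asked, and still so for the second after the job is handed in, with the robot touching nothing.
It also fails if it takes over 64 s, if anything falls off the work surface, if the arm or the gripper's body presses on something with over 40 N, if the wrist force passes 120 N, or if a joint passes its speed limit or range.

## Working session

There is one attempt and no reset: what is moved stays moved. The work goes in short steps, Python scripts to look and compute and a shell command to move; the robot and the scene stay as the last step left them, time stands still between calls to the robot, and variables do not carry over. Pictures are saved under pics/ and viewed, at most 10 in all, crops included, and the job is handed in when it is done.

```bash
ls; mkdir -p pics
cat > h.py <<'E'
import numpy as np, cv2
from station import sense, vision, order
from scipy.spatial.transform import Rotation as R
def snap(n):
    s=sense(); d=vision.snapshot(n)
    if n=='wrist':
        T=np.eye(4);T[:3,:3]=R.from_quat(s['tool_rot']).as_matrix();T[:3,3]=s['tcp_pos']
        d['pose']=T@d['mount']
    return d
def ray(d,uv):
    p=cv2.undistortPoints(np.array(uv,float).reshape(-1,1,2),d['mtx'],d['dist']).reshape(-1,2)
    r=np.c_[p,np.ones(len(p))]
    return r
def atz(d,uv,z):
    r=ray(d,uv)@d['pose'][:3,:3].T;o=d['pose'][:3,3]
    return o+r*((z-o[2])/r[:,2])[:,None]
def dep(d,uv):
    r=ray(d,uv); out=[]
    for (u,v),q in zip(uv,r):
        w=d['range_z'][int(v)-1:int(v)+2,int(u)-1:int(u)+2]; w=w[w>0]
        out.append(d['pose'][:3,:3]@(q*np.median(w))+d['pose'][:3,3] if len(w) else [np.nan]*3)
    return np.array(out)
def proj(d,P):
    T=np.linalg.inv(d['pose'])
    return cv2.projectPoints(np.array(P,float),cv2.Rodrigues(T[:3,:3])[0],T[:3,3],d['mtx'],d['dist'])[0].reshape(-1,2)
E
python3 - <<'E'
from h import *
import pickle
for n in('scene','side'):
    d=snap(n);cv2.imwrite(f'pics/{n}0.png',d['image']);pickle.dump(d,open(n+'0.pkl','wb'))
    print(n,d['pose'].round(3).tolist())
print(sense())
E
```

```text
pics
scene [[0.469, 0.769, -0.433, 1.128], [0.883, -0.401, 0.244, -0.356], [0.014, -0.497, -0.868, 1.377], [0.0, 0.0, 0.0, 1.0]]
side [[-0.964, -0.193, 0.184, 0.266], [-0.267, 0.729, -0.631, 0.823], [-0.012, -0.657, -0.754, 1.138], [0.0, 0.0, 0.0, 1.0]]
{'t': 0.1, 'q': array([-1.48949602e+00,  5.28408301e-01,  1.43374227e+00,  2.33311520e-05,
        1.18136346e+00, -1.78481167e-01]), 'qd': array([-0.00028877, -0.00311993, -0.00216726, -0.00168803, -0.00336794,
        0.00090831]), 'tau': array([-4.30051550e-04, -4.43305492e+01, -1.78585625e+01, -2.95522004e-04,
        3.87198743e-03,  1.67212910e-06]), 'tcp_pos': array([ 0.16054103, -0.60342629,  0.24742   ]), 'tool_rot': array([ 9.91576170e-01,  1.29521338e-01,  5.74369889e-05, -9.59030014e-04]), 'force': array([ 0.70492219, -0.22741556, -0.65972928]), 'ft_torque': array([ 0.00399523, -0.02226346, -0.00744922]), 'gripper_force': 0.0, 'finger_gap': 0.9974217707301158}
```

View pics/scene0.png

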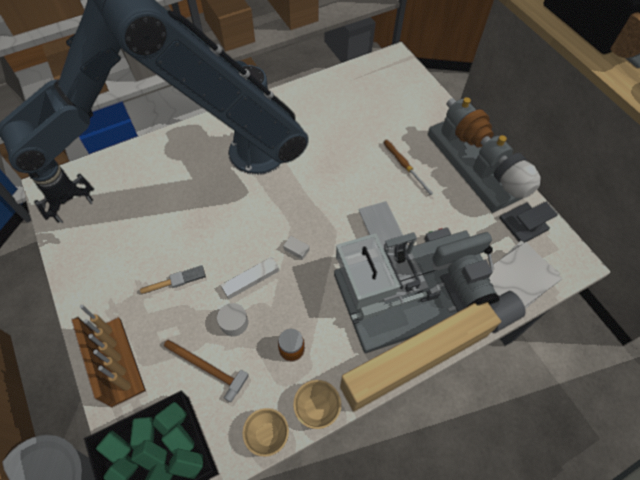

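View pics/side0.png

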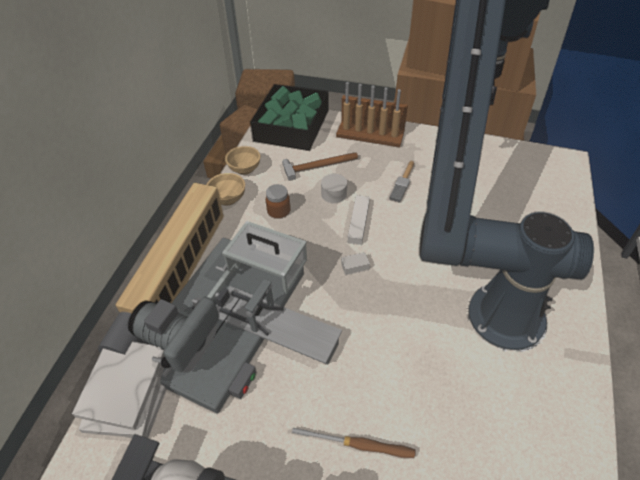

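Scene: billet at about (250,277), offcut (295,247), guard open with its handle at (370,262), bed end near (378,208). Side: billet at (358,218), bed end near (325,345). I'll enlarge these areas next.

Run:
```python
import cv2
a=cv2.imread('pics/scene0.png')[190:320,210:450];cv2.imwrite('pics/sc.png',cv2.resize(a,None,fx=3.33,fy=3.33,interpolation=2))
b=cv2.imread('pics/side0.png')[180:380,180:400];cv2.imwrite('pics/sd.png',cv2.resize(b,None,fx=3,fy=3,interpolation=2))
```

```text
(no output)
```

View pics/sc.png

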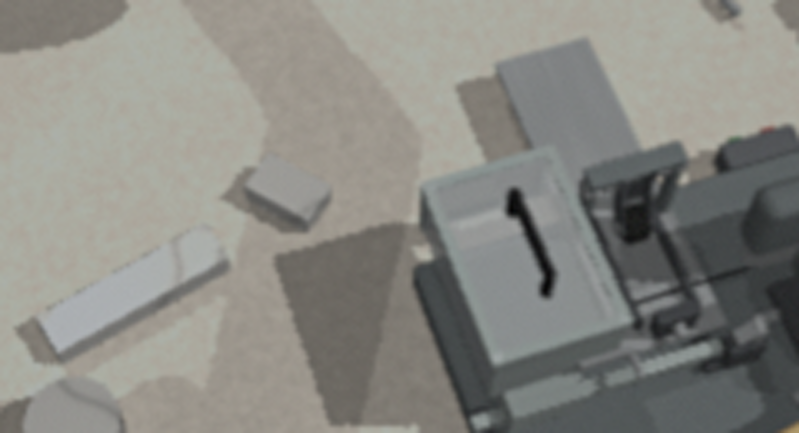

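View pics/sd.png

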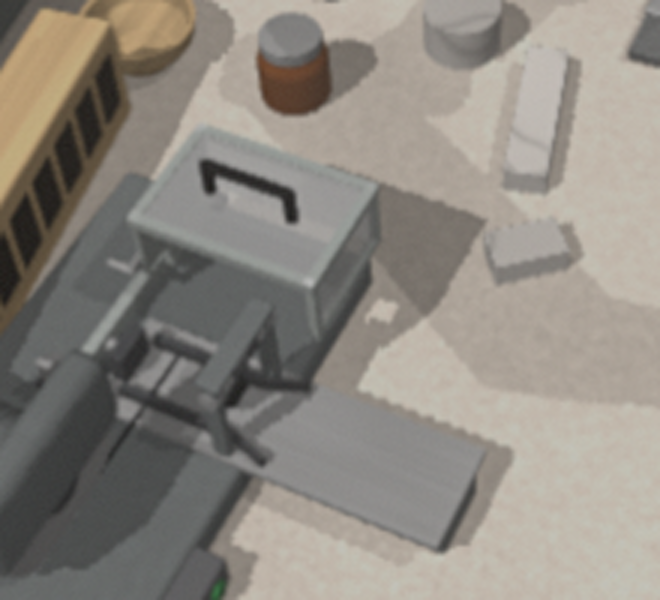

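```bash
cat >> h.py <<'E'
def cloud(d,box):
    u0,v0,u1,v1=box
    U,V=np.meshgrid(np.arange(u0,u1),np.arange(v0,v1)); z=d['range_z'][v0:v1,u0:u1].ravel()
    r=ray(d,np.c_[U.ravel(),V.ravel()])*z[:,None]
    return (r@d['pose'][:3,:3].T+d['pose'][:3,3])[z>0]
def rect(P):
    (c,s,a)=cv2.minAreaRect(P[:,:2].astype(np.float32)); 
    if s[0]<s[1]: s=s[::-1];a+=90
    return np.round(c,4),np.round(s,4),round((a+90)%180-90,2),len(P),np.median(P[:,2]).round(4)
E
python3 - <<'E'
from h import *
import pickle
A=pickle.load(open('scene0.pkl','rb'));B=pickle.load(open('side0.pkl','rb'))
for d,bb,bd in((A,(212,252,284,302),(355,195,410,245)),(B,(343,193,374,246),(255,305,345,365))):
    P=cloud(d,bb);print('billet',rect(P[(P[:,2]>.022)&(P[:,2]<.045)]))
    P=cloud(d,bd);print('bed',rect(P[(P[:,2]>.036)&(P[:,2]<.055)]))
print('corners sc',atz(A,[(359.2,209.2),(386.3,202)],.045).round(4))
print('corners sd',atz(B,[(342.3,331.7),(325.7,363.3)],.045).round(4))
print('handle sc',atz(A,[(210+513/3.33,190+192/3.33),(210+547/3.33,190+290/3.33)],.196).round(4))
print('handle sd',atz(B,[(180+207/3,180+163/3),(180+293/3,180+195/3)],.196).round(4))
print('tie sc',atz(A,[(210+582/3.33,190+180/3.33),(210+685/3.33,190+146/3.33)],.148).round(4))
E
```

```text
billet (array([ 0.4655, -0.2306]), array([0.1796, 0.0482]), -85.89, 803, np.float64(0.0291))
bed (array([0.507 , 0.2169]), array([0.179 , 0.1026]), -10.02, 1093, np.float64(0.0449))
billet (array([ 0.4828, -0.2294]), array([0.1846, 0.0848]), -85.06, 623, np.float64(0.0275))
bed (array([0.5291, 0.2197]), array([0.2187, 0.12  ]), -8.57, 2888, np.float64(0.0435))
corners sc [[0.4187 0.1834 0.045 ]
 [0.4356 0.2777 0.045 ]]
corners sd [[0.4094 0.187  0.045 ]
 [0.4264 0.2819 0.045 ]]
handle sc [[0.616  0.0698 0.196 ]
 [0.7067 0.0483 0.196 ]]
handle sd [[0.686  0.0625 0.196 ]
 [0.6042 0.0775 0.196 ]]
tie sc [[0.6128 0.1467 0.148 ]
 [0.6258 0.2461 0.148 ]]
```

```bash
python3 -m crank '[{"dp":[0.78,0.955,-0.1],"angular":[0,0,6.1]},{"dp":[0.78,0.955,-0.1],"angular":[0,0,6.1]},{"dp":[0.78,0.955,-0.1],"angular":[0,0,6.1]},{"dp":[0.78,0.955,-0.1],"angular":[0,0,6.1]},{"dp":[0.78,0.955,-0.1],"angular":[0,0,6.1]},{"dp":[0.78,0.955,-0.1],"angular":[0,0,6.1]},{"dp":[0.78,0.955,-0.1],"angular":[0,0,6.1]},{"dp":[0.78,0.955,-0.1],"angular":[0,0,6.1]},{"dp":[0.78,0.955,-0.1],"angular":[0,0,6.1]},{"dp":[0.78,0.955,-0.1],"angular":[0,0,6.1]},{"dp":[0.78,0.955,-0.1],"angular":[0,0,6.1]},{"dp":[0.78,0.955,-0.1],"angular":[0,0,6.1]},{"dp":[0.78,0.955,-0.1],"angular":[0,0,6.1]},{"dp":[0,0,0],"angular":[0,0,0]},{"dp":[0,0,0],"angular":[0,0,0]}]' 0
python3 - <<'E'
from h import *
d=snap('wrist');cv2.imwrite('pics/w1.png',d['image'])
s=sense();print(s['tcp_pos'],R.from_quat(s['tool_rot']).as_matrix()[:,0])
P=cloud(d,(0,0,640,480)); m=(P[:,2]>.025)&(P[:,2]<.036)&(np.hypot(P[:,0]-.4655,P[:,1]+.2306)<.11)
print(rect(P[m]))
E
```

```text
t: 1.6
tcp_pos: [0.4649, -0.2307, 0.2089]
tool_rot: [0.68, 0.733, -0.0, -0.0]
force: [0.6, 0.1, 0.0]
finger_gap: 1.002
gripper_force: 0.0
[ 0.46454666 -0.23155787  0.20910669] [-7.30287475e-02  9.97329836e-01  1.28196930e-05]
(array([ 0.4954, -0.2308]), array([0.182 , 0.1067]), -84.95, 13703, np.float64(0.0292))
```

View pics/w1.png

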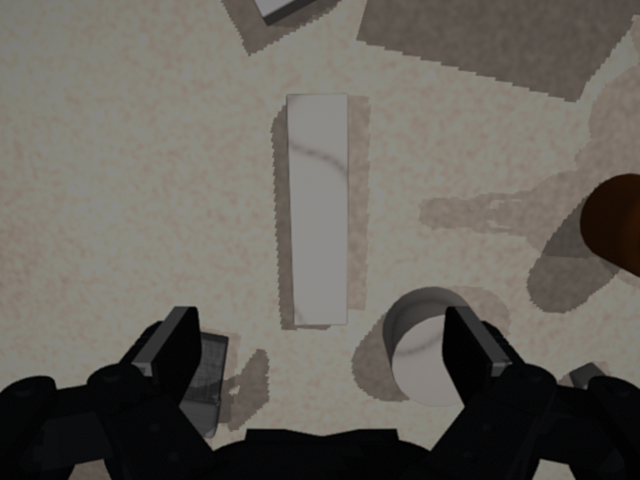

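Run:
```python
from h import *
d=snap('wrist');c=atz(d,[(287,94),(347,94),(347,324),(295,325)],.03)
print(c.round(4),c.mean(0).round(4)); e=(c[0]+c[1]-c[2]-c[3])/2; print(np.linalg.norm(e),np.degrees(np.arctan2(e[1],e[0])))
P=cloud(d,(270,80,360,335)); m=(P[:,2]>.024)&(P[:,2]<.036); print(rect(P[m]))
P=cloud(d,(380,280,480,410)); m=(P[:,2]>.05)&(P[:,2]<.06); print('blank',rect(P[m]))
```

```text
[[ 0.4355 -0.1456  0.03  ]
 [ 0.4773 -0.1426  0.03  ]
 [ 0.4932 -0.3198  0.03  ]
 [ 0.451  -0.3238  0.03  ]] [ 0.4643 -0.2329  0.03  ]
0.17837891678615236 95.04058603419377
(array([ 0.4642, -0.2324]), array([0.1798, 0.0442]), -84.97, 13460, np.float64(0.0292))
blank (array([ 0.5536, -0.3394]), array([0.0843, 0.0488]), -71.77, 4206, np.float64(0.0542))
```

```bash
python3 -m crank '[{"dp":[0,-0.03,-0.95],"angular":[0,0,0.8]},{"dp":[0,0,-0.95],"angular":[0,0,0]},{"dp":[0,0,-0.95],"angular":[0,0,0]},{"dp":[0,0,-0.95],"angular":[0,0,0]},{"dp":[0,0,-0.95],"angular":[0,0,0]},{"dp":[0,0,-0.8],"angular":[0,0,0]},{"dp":[0,0,-0.6],"angular":[0,0,0]},{"dp":[0,0,0],"angular":[0,0,0]}]' 0 && python3 -m crank '[{"dp":[0,0,0],"angular":[0,0,0]},{"dp":[0,0,0],"angular":[0,0,0]},{"dp":[0,0,0],"angular":[0,0,0]},{"dp":[0,0,0],"angular":[0,0,0]},{"dp":[0,0,0],"angular":[0,0,0]},{"dp":[0,0,0],"angular":[0,0,0]},{"dp":[0,0,0],"angular":[0,0,0]},{"dp":[0,0,0],"angular":[0,0,0]}]' 1 60
```

```text
t: 2.5
tcp_pos: [0.463, -0.2329, 0.0228]
tool_rot: [0.677, 0.736, -0.0, -0.002]
force: [-0.4, 0.8, -0.3]
finger_gap: 1.0
gripper_force: 0.0
t: 3.3
tcp_pos: [0.4647, -0.2329, 0.0263]
tool_rot: [0.676, 0.737, -0.0, 0.001]
force: [-3.5, -1.4, 6.2]
finger_gap: 0.5
gripper_force: 64.1
```

```bash
python3 -m crank '[{"dp":[0,0,0.5],"angular":[0,0,0]},{"dp":[0,0,1],"angular":[0,0,0]},{"dp":[0,0,1],"angular":[0,0,0]},{"dp":[0,0.5,1],"angular":[0,0,0]},{"dp":[0,1,1],"angular":[0,0,5]},{"dp":[0,1,1],"angular":[0,0,5]},{"dp":[0,1,1],"angular":[0,0,5]},{"dp":[0,1,1],"angular":[0,0,5]},{"dp":[0,1,0],"angular":[0,0,5]},{"dp":[0,1,0],"angular":[0,0,5]},{"dp":[0,1,0],"angular":[0,0,5]},{"dp":[0.1,1,0],"angular":[0,0,5]},{"dp":[0.1,1,0],"angular":[0,0,5]},{"dp":[0.1,1,0],"angular":[0,0,5]},{"dp":[0.1,1,0],"angular":[0,0,5]},{"dp":[0.1,1,0],"angular":[0,0,5]},{"dp":[0.1,1,0],"angular":[0,0,5]},{"dp":[0.1,1,0],"angular":[0,0,5]},{"dp":[0.1,0.5,0],"angular":[0,0,5]},{"dp":[0,0,0],"angular":[0,0,0]}]'
python3 - <<'E'
from h import *
d=snap('wrist');cv2.imwrite('pics/w2.png',d['image'])
s=sense();print(s['tcp_pos'],R.from_quat(s['tool_rot']).as_matrix().round(3).tolist())
E
```

```text
t: 5.3
tcp_pos: [0.4878, 0.2196, 0.2492]
tool_rot: [0.085, 0.996, 0.0, -0.001]
force: [-0.9, -1.5, -6.4]
finger_gap: 0.501
gripper_force: 63.1
[0.48748128 0.21820986 0.24911485] [[-0.985, 0.173, -0.002], [0.173, 0.985, -0.001], [0.002, -0.001, -1.0]]
```

View pics/w2.png

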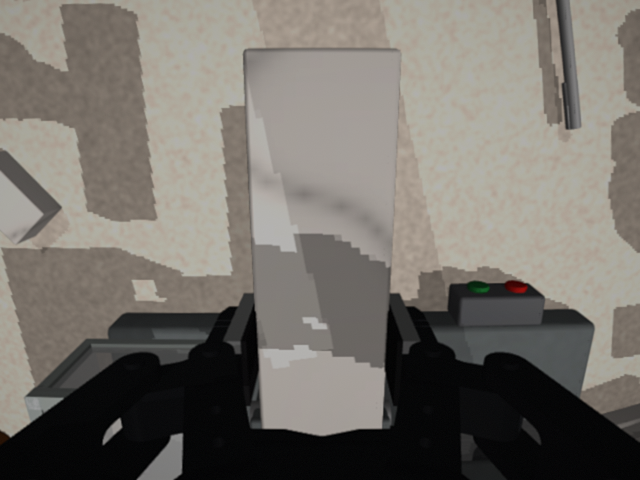

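The view shows the billet held square and centred between the pads (x 245–400 px), with the saw casting behind. I'll lower it onto the bed.

```bash
python3 -m crank '[{"dp":[0.42,0.02,-0.5],"angular":[0,0,0]},{"dp":[0,0,-1],"angular":[0,0,0]},{"dp":[0,0,-1],"angular":[0,0,0]},{"dp":[0,0,-1],"angular":[0,0,0]},{"dp":[0,0,-1],"angular":[0,0,0]},{"dp":[0,0,-0.7],"angular":[0,0,0]},{"dp":[0,0,-0.3],"angular":[0,0,0]},{"dp":[0,0,-0.1],"angular":[0,0,0]},{"dp":[0,0,0],"angular":[0,0,0]}]'
python3 - <<'E'
from h import *
d=snap('side');cv2.imwrite('pics/s2.png',cv2.resize(d['image'][200:400,200:420],None,fx=3,fy=3,interpolation=2))
E
```

```text
t: 6.25
tcp_pos: [0.5018, 0.2178, 0.0822]
tool_rot: [0.088, 0.996, 0.0, 0.0]
force: [-0.4, 0.0, -5.2]
finger_gap: 0.496
gripper_force: 63.0
```

View pics/s2.png

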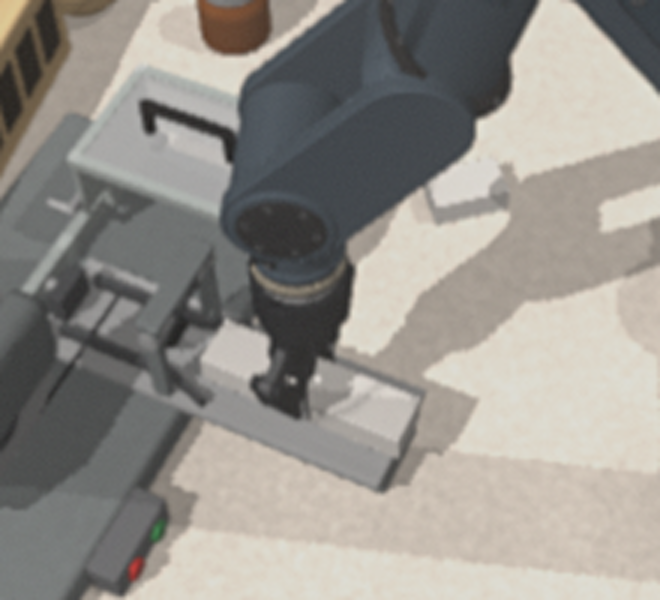

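The billet sits about 10 mm above the bed and in line with it; its near end is at (410,420) in the crop and the bed's left corner at (385,490). I'll lower it to contact.

```bash
python3 -m crank '[{"dp":[0,0,-0.15],"angular":[0,0,0]},{"dp":[0,0,-0.1],"angular":[0,0,0]},{"dp":[0,0,-0.08],"angular":[0,0,0]},{"dp":[0,0,0],"angular":[0,0,0]},{"dp":[0,0,0],"angular":[0,0,0]}]'
```

```text
t: 6.8
tcp_pos: [0.5014, 0.2182, 0.0719]
tool_rot: [0.087, 0.996, -0.0, -0.0]
force: [0.1, -0.1, -5.6]
finger_gap: 0.498
gripper_force: 63.1
```

```bash
python3 -m crank '[{"dp":[0,0,-0.05],"angular":[0,0,0]},{"dp":[0,0,-0.05],"angular":[0,0,0]},{"dp":[0,0,0],"angular":[0,0,0]},{"dp":[0,0,0],"angular":[0,0,0]}]'
```

```text
t: 7.2
tcp_pos: [0.5016, 0.2182, 0.0712]
tool_rot: [0.087, 0.996, 0.0, 0.001]
force: [-1.8, -0.5, 11.2]
finger_gap: 0.499
gripper_force: 65.1
```

```bash
python3 -m crank '[{"dp":[0,0,0],"angular":[0,0,0]},{"dp":[0,0,0],"angular":[0,0,0]},{"dp":[0,0,0],"angular":[0,0,0]},{"dp":[0,0,0],"angular":[0,0,0]},{"dp":[0,0,0],"angular":[0,0,0]},{"dp":[0,0,0.5],"angular":[0,0,0]},{"dp":[0,0,1],"angular":[0,0,0]},{"dp":[0,0,1],"angular":[0,0,0]},{"dp":[-0.5,0.1,0.5],"angular":[0,0,0]},{"dp":[-1,0.18,0],"angular":[0,0,0]},{"dp":[-1,0.18,0],"angular":[0,0,0]},{"dp":[-1,0.18,0],"angular":[0,0,0]},{"dp":[-0.5,0.09,0],"angular":[0,0,0]},{"dp":[0,0,0],"angular":[0,0,0]}]' 0
python3 - <<'E'
from h import *
d=snap('scene');cv2.imwrite('pics/s3.png',cv2.resize(d['image'][160:320,320:480],None,fx=3.7,fy=3.7,interpolation=2))
P=cloud(d,(340,180,420,260));m=(P[:,2]>.069)&(P[:,2]<.08)&(P[:,0]<.6)&(P[:,1]>.15);print('sc billet',rect(P[m]))
d=snap('side')
P=cloud(d,(230,290,350,370));
m=(P[:,2]>.069)&(P[:,2]<.08)&(P[:,0]<.6)&(P[:,1]>.15);print('sd billet',rect(P[m]))
m=(P[:,2]>.04)&(P[:,2]<.049)&(P[:,0]<.6)&(P[:,1]>.15);print('sd bed',rect(P[m]))
E
```

```text
t: 8.6
tcp_pos: [0.3792, 0.2401, 0.1588]
tool_rot: [0.086, 0.996, -0.0, -0.001]
force: [-0.2, 0.7, -0.6]
finger_gap: 1.005
gripper_force: 0.0
sc billet (array([0.4941, 0.2221]), array([0.1643, 0.0469]), -10.33, 570, np.float64(0.0746))
sd billet (array([0.502 , 0.2191]), array([0.1818, 0.0475]), -9.72, 1053, np.float64(0.0735))
sd bed (array([0.5084, 0.2165]), array([0.1932, 0.1046]), -8.51, 985, np.float64(0.0435))
```

View pics/s3.png

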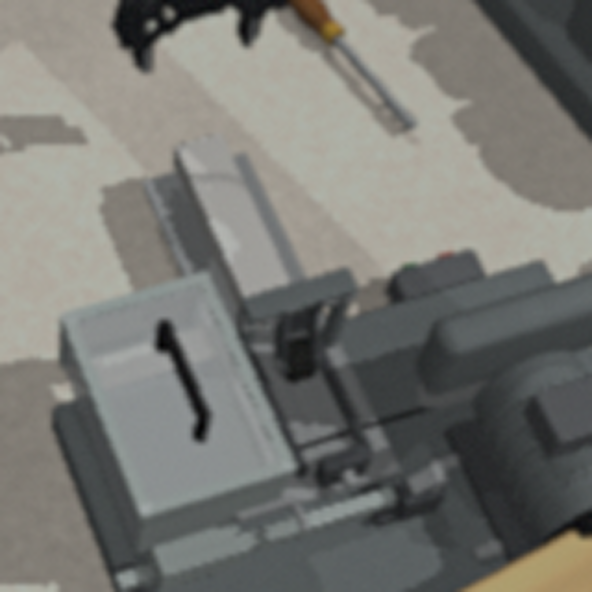

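The billet lies on the bed, with its near end at (200,150) in the crop and its far end just before the gantry. I'll close the fingers and lower behind it.

```bash
python3 -m crank '[{"dp":[0,0,0],"angular":[0,0,0]},{"dp":[0,0,0],"angular":[0,0,0]},{"dp":[0,0,-0.5],"angular":[0,0,0]},{"dp":[0,0,-0.8],"angular":[0,0,0]},{"dp":[0,0,-0.8],"angular":[0,0,0]},{"dp":[0,0,-0.5],"angular":[0,0,0]},{"dp":[0,0,-0.3],"angular":[0,0,0]},{"dp":[0,0,0],"angular":[0,0,0]},{"dp":[0.2,-0.035,0],"angular":[0,0,0]},{"dp":[0.2,-0.035,0],"angular":[0,0,0]},{"dp":[0.2,-0.035,0],"angular":[0,0,0]},{"dp":[0,0,0],"angular":[0,0,0]}]' 1 40
```

```text
t: 9.9
tcp_pos: [0.4013, 0.237, 0.0726]
tool_rot: [0.088, 0.996, 0.001, 0.001]
force: [-0.7, 0.1, -1.0]
finger_gap: 0.0
gripper_force: 0.0
```

```bash
python3 -m crank '[{"dp":[0.2,-0.035,0],"angular":[0,0,0]},{"dp":[0.2,-0.035,0],"angular":[0,0,0]},{"dp":[0.2,-0.035,0],"angular":[0,0,0]},{"dp":[0.2,-0.035,0],"angular":[0,0,0]},{"dp":[0.2,-0.035,0],"angular":[0,0,0]},{"dp":[0,0,0],"angular":[0,0,0]}]'; python3 -m crank '[{"dp":[0.2,-0.035,0],"angular":[0,0,0]},{"dp":[0.2,-0.035,0],"angular":[0,0,0]},{"dp":[0.2,-0.035,0],"angular":[0,0,0]},{"dp":[0.2,-0.035,0],"angular":[0,0,0]},{"dp":[0.2,-0.035,0],"angular":[0,0,0]}]';python3 -m crank '[{"dp":[0.2,-0.035,0],"angular":[0,0,0]},{"dp":[0.2,-0.035,0],"angular":[0,0,0]},{"dp":[0.2,-0.035,0],"angular":[0,0,0]}]'
```

```text
t: 10.5
tcp_pos: [0.4287, 0.2314, 0.0718]
tool_rot: [0.087, 0.996, -0.0, -0.001]
force: [-2.7, 0.1, 1.8]
finger_gap: 0.002
gripper_force: 1.0
t: 11.0
tcp_pos: [0.4487, 0.2255, 0.0714]
tool_rot: [0.087, 0.996, -0.003, -0.011]
force: [-19.2, 4.1, 13.7]
finger_gap: 0.002
gripper_force: 9.7
t: 11.3
tcp_pos: [0.4655, 0.2226, 0.0713]
tool_rot: [0.087, 0.996, -0.003, -0.012]
force: [-18.8, 2.7, 15.7]
finger_gap: 0.001
gripper_force: 9.9
```

```bash
python3 -m crank '[{"dp":[0,0,0.2],"angular":[0,0,0]},{"dp":[0,0,0],"angular":[0,0,0]}]'; python3 -m crank '[{"dp":[0.2,-0.035,0],"angular":[0,0,0]},{"dp":[0.2,-0.035,0],"angular":[0,0,0]},{"dp":[0.2,-0.035,0],"angular":[0,0,0]},{"dp":[0.2,-0.035,0],"angular":[0,0,0]}]'
```

```text
t: 11.5
tcp_pos: [0.4712, 0.2228, 0.0769]
tool_rot: [0.087, 0.996, -0.002, -0.006]
force: [-8.1, 1.9, -2.5]
finger_gap: -0.001
gripper_force: 4.4
t: 11.9
tcp_pos: [0.4961, 0.2186, 0.0762]
tool_rot: [0.087, 0.996, -0.001, -0.006]
force: [-7.4, 1.7, -3.5]
finger_gap: -0.0
gripper_force: 3.5
```

```bash
python3 -m crank '[{"dp":[0.2,-0.035,0],"angular":[0,0,0]},{"dp":[0.2,-0.035,0],"angular":[0,0,0]},{"dp":[0.2,-0.035,0],"angular":[0,0,0]},{"dp":[0.2,-0.035,0],"angular":[0,0,0]}]';python3 -m crank '[{"dp":[0.1,-0.018,0],"angular":[0,0,0]},{"dp":[0.1,-0.018,0],"angular":[0,0,0]},{"dp":[0.1,-0.018,0],"angular":[0,0,0]}]'
```

```text
t: 12.3
tcp_pos: [0.5204, 0.2144, 0.0759]
tool_rot: [0.087, 0.996, -0.001, -0.006]
force: [-5.4, 1.6, -4.0]
finger_gap: -0.003
gripper_force: 3.2
t: 12.6
tcp_pos: [0.5287, 0.2129, 0.0761]
tool_rot: [0.087, 0.996, -0.001, -0.006]
force: [-8.6, 1.3, -1.5]
finger_gap: 0.005
gripper_force: 4.0
```

```bash
for i in 1 2 3; do echo; done; python3 -m crank '[{"dp":[0.1,-0.018,0],"angular":[0,0,0]},{"dp":[0.1,-0.018,0],"angular":[0,0,0]}]'|head -5;python3 -m crank '[{"dp":[0.1,-0.018,0],"angular":[0,0,0]}]'|head -5
```

```text
t: 12.8
tcp_pos: [0.5348, 0.2119, 0.0761]
tool_rot: [0.087, 0.996, -0.001, -0.006]
force: [-8.0, 0.8, -1.7]
finger_gap: -0.001
t: 12.9
tcp_pos: [0.5377, 0.2114, 0.0761]
tool_rot: [0.087, 0.996, -0.001, -0.006]
force: [-9.3, 1.1, -0.3]
finger_gap: -0.003
```

```bash
python3 -m crank '[{"dp":[0.1,-0.018,0],"angular":[0,0,0]}]'|sed -n '2p;4p';python3 -m crank '[{"dp":[0.1,-0.018,0],"angular":[0,0,0]}]'|sed -n '2p;4p'
```

```text
tcp_pos: [0.5383, 0.2112, 0.0761]
force: [-15.8, 4.5, 6.4]
tcp_pos: [0.5384, 0.2112, 0.0761]
force: [-20.8, 7.5, 11.0]
```

```bash
python3 -m crank '[{"dp":[0.1,-0.018,0],"angular":[0,0,0]},{"dp":[0,0,0],"angular":[0,0,0]}]'|sed -n '2p;4p'
```

```text
tcp_pos: [0.5385, 0.2112, 0.0762]
force: [-21.5, 7.3, 12.2]
```

```bash
python3 -m crank '[{"dp":[0.15,-0.026,0],"angular":[0,0,0]},{"dp":[0,0,0],"angular":[0,0,0]}]'|sed -n '2p;4p'; python3 -m crank '[{"dp":[-0.4,0.07,0],"angular":[0,0,0]},{"dp":[-0.5,0.08,0],"angular":[0,0,0]},{"dp":[-0.5,0.08,0.2],"angular":[0,0,0]},{"dp":[-0.3,0,1],"angular":[0,0,0]},{"dp":[0,0,1],"angular":[0,0,0]},{"dp":[0,0,1],"angular":[0,0,0]},{"dp":[0,-0.5,1],"angular":[0,0,0]},{"dp":[0,-1,1],"angular":[0,0,0]},{"dp":[0,-1,0.5],"angular":[0,0,0]},{"dp":[0,-1,0],"angular":[0,0,0]},{"dp":[0,-1,0],"angular":[0,0,0]},{"dp":[0,-1,0],"angular":[0,0,0]},{"dp":[0,-1,0],"angular":[0,0,0]},{"dp":[0,-0.5,0],"angular":[0,0,0]},{"dp":[0,0,0],"angular":[0,0,0]}]'
python3 - <<'E'
from h import *
d=snap('side');a=cv2.resize(d['image'][210:370,180:350],None,fx=3,fy=3,interpolation=2)
e=snap('scene');b=cv2.resize(e['image'][180:300,320:420],None,fx=2.9,fy=4,interpolation=2)
b=cv2.resize(b,(290,480));cv2.imwrite('pics/s4.png',np.hstack([a,b]))
P=cloud(d,(200,270,350,370));s=(P[:,:2]-[.421,.2325])@np.array([[.985,.1736],[-.1736,.985]])
m=(P[:,2]>.069)&(P[:,2]<.08)&(abs(s[:,1])<.03)&(s[:,0]<.25)
print('sd billet near end saw x',np.percentile(s[m,0],[0,1,3,50])-.2, s[m,1].min(),s[m,1].max())
P=cloud(e,(340,180,420,260));s=(P[:,:2]-[.421,.2325])@np.array([[.985,.1736],[-.1736,.985]])
m=(P[:,2]>.069)&(P[:,2]<.08)&(abs(s[:,1])<.03)&(s[:,0]<.25);print('sc',np.percentile(s[m,0],[0,1,3,50])-.2)
# handle: points z .185-.2
P=cloud(e,(340,220,420,290));m=(P[:,2]>.185)&(P[:,2]<.203)&(P[:,1]<.12);print(rect(P[m]))
P=cloud(d,(230,220,320,270));m=(P[:,2]>.185)&(P[:,2]<.203)&(P[:,1]<.12);print(rect(P[m]))
E
```

```text
tcp_pos: [0.5386, 0.2111, 0.0762]
force: [-29.3, 9.4, 17.6]
t: 15.0
tcp_pos: [0.5066, 0.0044, 0.2491]
tool_rot: [0.089, 0.996, -0.0, 0.001]
force: [-0.4, 0.3, 0.1]
finger_gap: 0.0
gripper_force: 0.0
sd billet near end saw x [-0.07138487 -0.06943095 -0.06837356 -0.02717567] -0.021712835153866215 0.025009737199064377
sc [-0.06947806 -0.0689072  -0.06759818 -0.01571046]
(array([0.6529, 0.0652]), array([0.0943, 0.0123]), -9.2, 135, np.float64(0.1941))
(array([0.6505, 0.0663]), array([0.0903, 0.0136]), -9.0, 154, np.float64(0.1917))
```

View pics/s4.png

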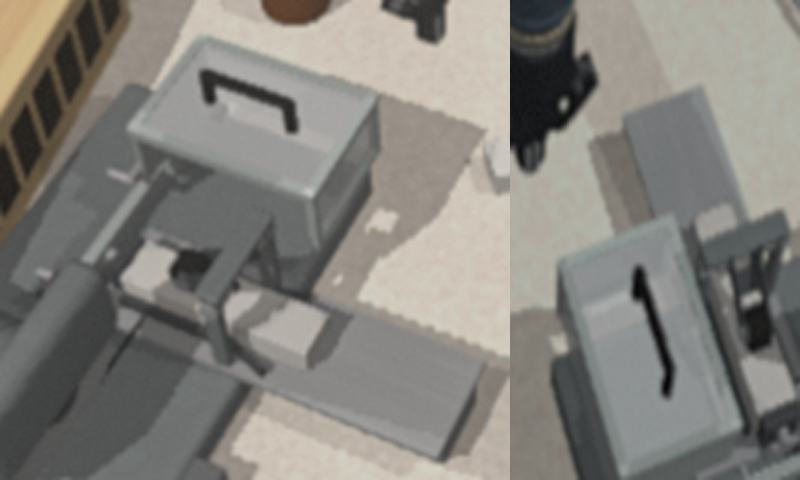

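The billet is home: the roller stands on its top at (190,265), and its near end at (320,340) measures saw x ≈ -70 mm. Next is the guard, whose handle is at (250,100).

```bash
python3 -m crank '[{"dp":[0.5,0,0],"angular":[0,0,0]},{"dp":[1,0.2,0],"angular":[0,0,0]},{"dp":[1,0.2,0],"angular":[0,0,0]},{"dp":[1,0.2,0],"angular":[0,0,0]},{"dp":[0.8,0.2,0],"angular":[0,0,0]},{"dp":[0.35,0.15,0],"angular":[0,0,0]},{"dp":[0,0,-0.8],"angular":[0,0,0]},{"dp":[0,0,-0.7],"angular":[0,0,0]},{"dp":[0,0,-0.3],"angular":[0,0,0]},{"dp":[0,0,0],"angular":[0,0,0]}]'; python3 -m crank '[{"dp":[0.035,0.2,0],"angular":[0,0,0]},{"dp":[0.035,0.2,0],"angular":[0,0,0]},{"dp":[0.035,0.2,0],"angular":[0,0,0]},{"dp":[0.035,0.2,0],"angular":[0,0,0]}]'
```

```text
t: 16.1
tcp_pos: [0.6437, 0.0356, 0.1933]
tool_rot: [0.087, 0.996, 0.0, -0.002]
force: [0.3, 0.2, -0.9]
finger_gap: 0.003
gripper_force: 0.0
t: 16.5
tcp_pos: [0.6501, 0.0589, 0.1961]
tool_rot: [0.087, 0.996, -0.0, 0.001]
force: [-0.5, -2.3, 2.0]
finger_gap: 0.001
gripper_force: 1.0
```

```bash
python3 -m crank '[{"dp":[0.053,0.3,0],"angular":[0,0,0]},{"dp":[0.053,0.3,0],"angular":[0,0,0]},{"dp":[0.053,0.3,0],"angular":[0,0,0]},{"dp":[0.053,0.3,0],"angular":[0,0,0]},{"dp":[0.053,0.3,0],"angular":[0,0,0]}]'; python3 -m crank '[{"dp":[0.053,0.3,0],"angular":[0,0,0]},{"dp":[0.053,0.3,0],"angular":[0,0,0]},{"dp":[0.053,0.3,0],"angular":[0,0,0]},{"dp":[0.053,0.3,0],"angular":[0,0,0]}]'; python3 -m crank '[{"dp":[0.035,0.2,0],"angular":[0,0,0]},{"dp":[0.018,0.1,0],"angular":[0,0,0]},{"dp":[0.018,0.1,0],"angular":[0,0,0]}]'
```

```text
t: 17.0
tcp_pos: [0.6576, 0.1045, 0.1948]
tool_rot: [0.087, 0.996, -0.0, -0.0]
force: [-1.0, -1.6, 1.2]
finger_gap: 0.003
gripper_force: 1.0
t: 17.4
tcp_pos: [0.6636, 0.1404, 0.1947]
tool_rot: [0.087, 0.996, -0.0, -0.0]
force: [-0.9, -2.4, 1.4]
finger_gap: -0.001
gripper_force: 1.0
t: 17.7
tcp_pos: [0.6653, 0.15, 0.1947]
tool_rot: [0.087, 0.996, -0.002, -0.001]
force: [-3.3, -6.9, 2.6]
finger_gap: 0.001
gripper_force: 3.9
```

```bash
python3 -m crank '[{"dp":[0.018,0.1,0],"angular":[0,0,0]},{"dp":[0.018,0.1,0],"angular":[0,0,0]},{"dp":[0.018,0.1,0],"angular":[0,0,0]}]'|sed -n '2p;4p'; python3 -m crank '[{"dp":[0.018,0.1,0],"angular":[0,0,0]},{"dp":[0.018,0.1,0],"angular":[0,0,0]}]'|sed -n '2p;4p';python3 -m crank '[{"dp":[0.018,0.1,0],"angular":[0,0,0]}]'|sed -n '2p;4p'
```

```text
tcp_pos: [0.6667, 0.1583, 0.1948]
force: [-3.0, -4.0, 3.0]
tcp_pos: [0.6686, 0.1668, 0.1947]
force: [-0.4, 0.9, -0.4]
tcp_pos: [0.6689, 0.1686, 0.1947]
force: [-3.7, -9.9, 1.5]
```

```bash
python3 -m crank '[{"dp":[0.01,0.06,0],"angular":[0,0,0]},{"dp":[0,0,0],"angular":[0,0,0]}]'|sed -n '2p;4p'; python3 -m crank '[{"dp":[0.01,0.06,0],"angular":[0,0,0]},{"dp":[0,0,0],"angular":[0,0,0]}]'|sed -n '2p;4p'
```

```text
tcp_pos: [0.6689, 0.1686, 0.1947]
force: [-2.6, -10.3, 2.0]
tcp_pos: [0.6689, 0.1688, 0.1947]
force: [-3.1, -12.5, 3.8]
```

```bash
python3 -m crank '[{"dp":[-0.07,-0.4,0],"angular":[0,0,0]},{"dp":[-0.07,-0.4,0.3],"angular":[0,0,0]},{"dp":[0,-0.5,1],"angular":[0,0,0]},{"dp":[0,-1,1],"angular":[0,0,0]},{"dp":[0,-1,1],"angular":[0,0,0]},{"dp":[0,-1,0],"angular":[0,0,0]},{"dp":[0,-1,0],"angular":[0,0,0]},{"dp":[0,-1,0],"angular":[0,0,0]},{"dp":[0,-1,0],"angular":[0,0,0]},{"dp":[0,-1,0],"angular":[0,0,0]},{"dp":[0,0,0],"angular":[0,0,0]}]'|sed -n 2p
python3 - <<'E'
from h import *
d=snap('side');a=cv2.resize(d['image'][210:370,130:350],(660,480),interpolation=2)
cv2.imwrite('pics/s5.png',a)
M=np.array([[.985,.1736],[-.1736,.985]])
P=cloud(d,(130,210,330,330));s=(P[:,:2]-[.421,.2325])@M-[.2,0]
m=(P[:,2]>.185)&(P[:,2]<.203)&(abs(s[:,1])<.05)&(abs(s[:,0]-.055)<.06);print('handle',s[m].mean(0),m.sum())
P=cloud(d,(200,270,350,370));s=(P[:,:2]-[.421,.2325])@M-[.2,0]
m=(P[:,2]>.069)&(P[:,2]<.08)&(abs(s[:,1])<.03);print('billet near end',np.percentile(s[m,0],[0,1,3]))
E
```

```text
tcp_pos: [0.6663, -0.0797, 0.2947]
handle [0.05218203 0.00287461] 176
billet near end [-0.0705685  -0.06989542 -0.06908244]
```

View pics/s5.png

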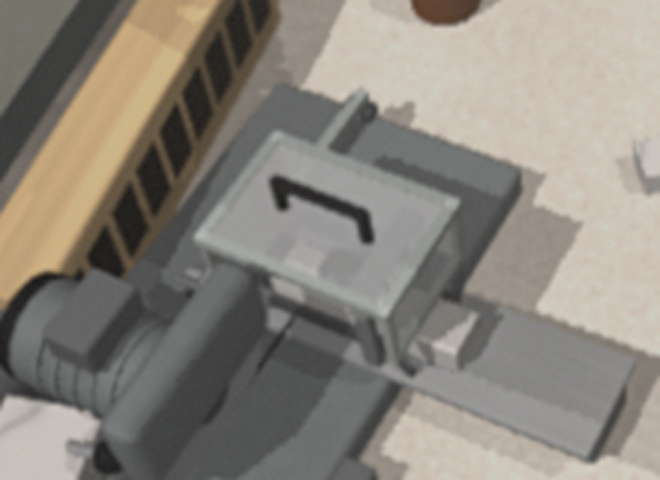

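The guard is shut, with its handle at (320,205) measuring saw y ≈ 0, and the billet's end sticks out at (455,335), still at saw x = -70 mm. The robot is clear of everything.

```bash
python3 -c "
from station import order
print(order.sign_off())"
```

```text
the job is handed in; nothing more can be done
None
```

The billet is hard against the length stop with the roller on its top, the guard is shut (the push force dropped off, as at the catch clicking, then met a hard end), and the job is handed in.

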